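Stand the stoppered flasks in their cork rings

ROBOT

A 6-joint arm with a two-finger parallel gripper is mounted at the origin on the work surface. World frame = base frame: x ahead of the robot, y to its left, z up, the work surface at z = 0. Lengths are in m, angles in rad, forces in N, time in s.
With the tool pointing down it reaches from about 0.35 to 0.975 m from the base axis. Payload 4.9 kg.
Tool frame: the origin (TCP) lies midway between the tips of the shut fingers; the grasp point (between the pads) lies 19 mm behind it (ctrl.tcp_to_grasp is the distance from the TCP to the grasp point, in m); z points along the fingers, y is the line along which they close (so a half turn about z gives the same grasp; the last joint's range is limited). The gripper opens to 85 mm and grips with 20 to 120 N. Pads are 22 mm wide; open, the fingers measure 114 mm over their backs; the gripper's body (76 mm by 85 mm) begins 54 mm behind the grasp point. The pads swing forward as they close: fully open they stand 13 mm farther back than shut.
Start: joints at [-1.308, 0.053, 1.613, -0, 1.476, -0.119], TCP at [0.233, -0.58, 0.231] pointing down, gripper open.
Joint ranges: [-3.01, 3.01], [-1.01, 2.22], [0.06, 2.58], [-1.02, 4.17], [0.09, 2.62], [-3.14, 3.14]. Speed limits (rad/s): [2.57, 2.57, 3.14, 3.14, 3.14, 3.14].

INTERFACE

Orientations are given as a rotation vector (axis times angle).
In Python, from station import ctrl, viewer, finish_job gives the robot as it stands (ctrl), with the cameras (viewer) and the job as plain functions.
- The arm moves only by the tool step_hand, called by a JSON object that holds its "method" and its "body". Schema: {"type":"object","properties":{"rows":{"type":"array","items":{"type":"object","properties":{"jaw":{"type":"number"},"pos":{"type":"array","items":{"type":"number"},"minItems":3,"maxItems":3},"rot":{"type":"array","items":{"type":"number"},"minItems":3,"maxItems":3}},"additionalProperties":false,"required":["jaw"]},"minItems":1,"maxItems":20},"force":{"type":"number"},"only":{"type":"string"},"quiet":{"type":"boolean"},"lines":{"type":"string"}},"required":["rows"],"additionalProperties":false}. rows is a list of rows, 1 to 20 of them, each an object with the fields jaw (the finger opening in m), pos (a list: dx, dy, dz in units of 20 mm), rot (a list: a rotation vector rx, ry, rz in units of 0.1 rad); a field left out counts as zero (the opening has to be given); each row is the pose to reach, as a shift and turn from the pose commanded when the call began, along the tool's axes at that moment; what a row does not reach only later rows make up. A row lasts 1/12 s, in which the tool goes at most 0.0417 m and 0.125 rad, less where a joint would pass 70% of its speed; a pose out of reach is approached as far as the arm can. The fingers move at their own pace and stop on an object; force is the grip in N (left out, the last holds). Time passes only in rows, so rows that do not move let the fingers close. The tool returns the time, the measured TCP pose, the force, the opening and the grip force at its end. only (a regular expression) keeps the lines of the reply that match it, lines (a string "A,B") keeps lines A to B, and quiet returns only ok. Input that does not fit is refused with a message, and nothing moves.
- ctrl.get_obs(): the state, without advancing time (a new reading comes with each control period).
- viewer.get_image(name): name is "scene" or "top"; returns the picture (480x640x3 uint8, red, green, blue); there is no depth.
- viewer.camera_params(name): a dict with "fx", "fy", "cx", "cy" (pixels), "T" (4x4, takes a point from camera to world coordinates). Camera axes: x right, y down, z forward; pixel columns grow to the right and rows downward; lengths in m; the calibration is good to about 2 mm. A picture is of the moment at which its call begins. camera_params takes no time and is no camera call.
- finish_job(): hands the job in; it is judged then, once.
The state is a dict: "t": time; "q": joint angles; "dq": joint speeds; "effort": joint torques, N m; "tool_pos": TCP position; "tool_rot": TCP orientation; "contact_force": force on the tool from outside, world axes, zero at the start; "wrist_torque": the same for the moment, N m; "opening": finger opening in m; "grip_force": force on a finger pad.
Only numpy, scipy, OpenCV 4.12 (cv2) and the standard library are available. Lean on these libraries where they do the work, as an engineer would, in place of code of your own. Each camera call takes 0.05 s, during which the arm holds its last target. There are 200 camera calls.

TASK

Tidy the evaporator bench: stand each of the four stoppered conical flasks upright on the bench inside the cork ring of its own size, the smallest flask in the smallest ring and so on up to the largest. Set them down without dropping or tipping any, and leave the white reagent bottle and the dropper bottle where they stand.

Things in the scene. Friction and masses are not known exactly. Their poses are not given: they have to be found in the camera images.
- flask_smallest: Smallest of four loose conical flasks, amber glass, standing upright: flat base 42 mm across, cone narrowing to a straight neck 22 mm across from 42 to 74 mm up (look-only bead at its top), fixed dark rubber stopper 20 mm across up to 86 mm. About 50 g. Grip the neck from above. Origin: centre of underside, z up the neck; round, yaw means nothing.
- flask_second: Second smallest of four loose conical flasks, amber glass, standing upright: flat base 54 mm across, cone narrowing to a straight neck 24 mm across from 58 to 90 mm up (look-only bead at its top), fixed dark rubber stopper 22 mm across up to 104 mm. About 80 g. Grip the neck from above. Origin: centre of underside, z up the neck; round, yaw means nothing.
- flask_third: Second largest of four loose conical flasks, amber glass, standing upright: flat base 68 mm across, cone narrowing to a straight neck 28 mm across from 80 to 114 mm up (look-only bead at its top), fixed dark rubber stopper 26 mm across up to 130 mm. About 120 g. Grip the neck from above. Origin: centre of underside, z up the neck; round, yaw means nothing.
- flask_largest: Largest of four loose conical flasks, amber glass, standing upright: flat base 84 mm across, cone narrowing to a straight neck 34 mm across from 102 to 138 mm up (look-only bead at its top), fixed dark rubber stopper 32 mm across up to 156 mm. About 180 g. Grip the neck from above. Origin: centre of underside, z up the neck; round, yaw means nothing.
- ring_smallest: The smallest of the four flat cork rings (flask stands), fixed to the bench: 60 mm inside, 80 mm outside, 14 mm high, open in the middle, so that the flask of its size (42 mm base) stands on the bench within it with 9 mm to spare all round. Origin: centre of the ring, on the bench; z up.
- ring_second: The second smallest of the four flat cork rings (flask stands), fixed to the bench: 72 mm inside, 92 mm outside, 14 mm high, open in the middle, so that the flask of its size (54 mm base) stands on the bench within it with 9 mm to spare all round. Origin: centre of the ring, on the bench; z up.
- ring_third: The second largest of the four flat cork rings (flask stands), fixed to the bench: 86 mm inside, 106 mm outside, 16 mm high, open in the middle, so that the flask of its size (68 mm base) stands on the bench within it with 9 mm to spare all round. Origin: centre of the ring, on the bench; z up.
- ring_largest: The largest of the four flat cork rings (flask stands), fixed to the bench: 102 mm inside, 122 mm outside, 16 mm high, open in the middle, so that the flask of its size (84 mm base) stands on the bench within it with 9 mm to spare all round. Origin: centre of the ring, on the bench; z up.
- reagent_bottle: Bystander: loose white plastic bottle with a black cap, 60 mm across, 100 mm high, upright. Origin: centre of its underside.
- dropper_bottle: Bystander: loose small clear glass dropper bottle, 40 mm across, with a black collar and a green rubber bulb on top, 100 mm high in all, upright. Origin: centre of its underside.

How it is judged:
At the end, for the whole second after the job is handed in: Every flask stands inside the ring of its own size: its axis within 12 mm of the ring's centre, its base on the bench (less than 6 mm up), upright within 0.08 rad, and at rest (under 20 mm/s) (horizontal distance between flask_smallest and ring_smallest below 0.012 m and height (world z) of each of flask_smallest, flask_second, flask_third, flask_largest below 0.006 m and angle between each of flask_smallest, flask_second, flask_third, flask_largest's own z axis and vertical below 0.08 rad and linear speed of each of flask_smallest, flask_second, flask_third, flask_largest below 0.02 m/s and horizontal distance between flask_second and ring_second below 0.012 m and horizontal distance between flask_third and ring_third below 0.012 m and horizontal distance between flask_largest and ring_largest below 0.012 m); the robot touches nothing.
It fails at once if a flask is tipped over (leans more than 40 degrees) (angle between any of flask_smallest, flask_second, flask_third, flask_largest's own z axis and vertical above 0.7 rad).
It fails at once if a flask is out of the fingers with its base more than 30 mm above the bench ((height (world z) of flask_smallest above 0.03 m and contact force between flask_smallest and the fingers below 0.01 N) or (height (world z) of flask_second above 0.03 m and contact force between flask_second and the fingers below 0.01 N) or (height (world z) of flask_third above 0.03 m and contact force between flask_third and the fingers below 0.01 N) or (height (world z) of flask_largest above 0.03 m and contact force between flask_largest and the fingers below 0.01 N)).
It fails at once if the reagent bottle is moved more than 30 mm (distance of reagent_bottle from where it was at the start of the episode above 0.03 m).
It fails at once if the dropper bottle is moved more than 30 mm (distance of dropper_bottle from where it was at the start of the episode above 0.03 m).
It also fails if it takes over 112 s, if anything falls off the work surface, if the arm or the gripper's body presses on something with over 40 N, if the wrist force passes 120 N, or if a joint passes its speed limit or range.

## Working session

There is one attempt and no reset: what is moved stays moved. The work goes in short steps, Python scripts to look and compute and a tool call to move; the robot and the scene stay as the last step left them, time stands still between calls to the robot, and variables do not carry over. Pictures are saved under pics/ and viewed, at most 14 in all, crops included, and the job is handed in when it is done.

```bash
ls; mkdir -p pics
```

Run:
```python
from station import ctrl, viewer, finish_job
import cv2,numpy as np
np.set_printoptions(precision=4,suppress=True)
for n in("scene","top"):
    cv2.imwrite(f"pics/{n}0.png",viewer.get_image(n)[:,:,::-1]); p=viewer.camera_params(n); print(n,p)
print(ctrl.get_obs(),ctrl.tcp_to_grasp)
```

```text
pics
station.py
scene {'fx': 495.66178831421337, 'fy': 495.66178831421337, 'cx': 319.2039323747901, 'cy': 241.3280508773748, 'T': array([[ 0.4122,  0.6791, -0.6073,  1.201 ],
       [ 0.9109, -0.2948,  0.2886, -0.3251],
       [ 0.017 , -0.6722, -0.7402,  0.796 ],
       [ 0.    ,  0.    ,  0.    ,  1.    ]])}
top {'fx': 445.53895400695365, 'fy': 445.53895400695365, 'cx': 321.2475796509971, 'cy': 238.93957446506633, 'T': array([[ 0.0236, -0.989 ,  0.1462,  0.4102],
       [-0.9997, -0.0218,  0.0138, -0.0058],
       [-0.0105, -0.1464, -0.9892,  0.9549],
       [ 0.    ,  0.    ,  0.    ,  1.    ]])}
{'t': 0.1, 'q': array([-1.308 ,  0.0533,  1.6142,  0.    ,  1.476 , -0.119 ]), 'dq': array([ 0.0004, -0.0018, -0.0031, -0.0001, -0.0001, -0.0006]), 'effort': array([  0.0004, -39.4904, -37.1363,  -0.0002,   0.0038,  -0.    ]), 'tool_pos': array([ 0.2327, -0.5794,  0.2302]), 'tool_rot': array([-3.0827, -0.5957,  0.0002]), 'contact_force': array([ 0.4409, -0.0509,  0.033 ]), 'wrist_torque': array([0.0423, 0.0018, 0.0136]), 'grip_force': 0.0, 'opening': 0.08544604840985238} 0.0187
```

View pics/top0.png

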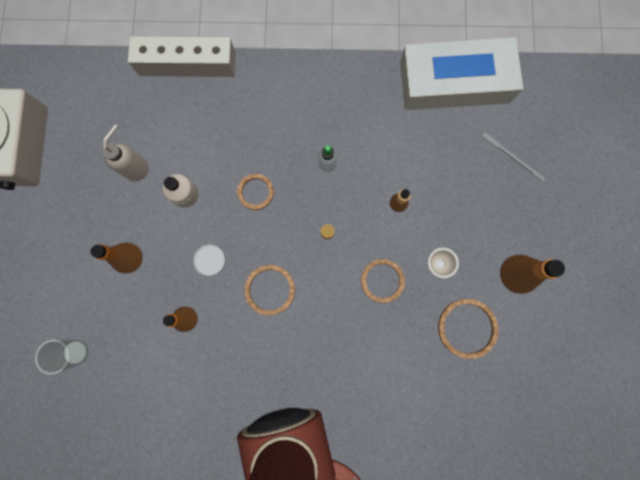

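View pics/scene0.png

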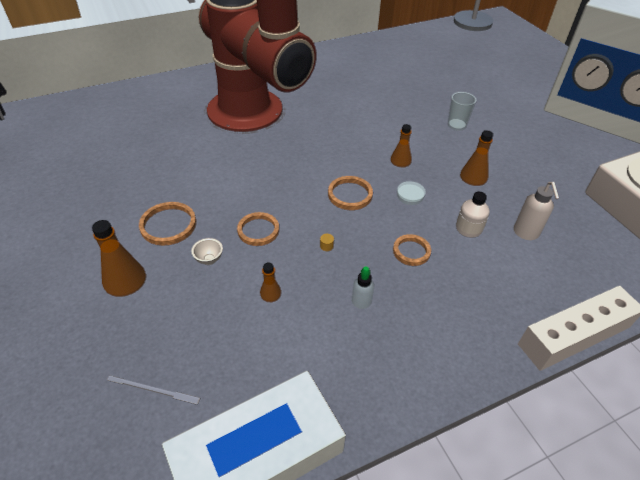

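Create h.py:
```python
from station import ctrl, viewer, finish_job
import cv2,numpy as np
np.set_printoptions(precision=4,suppress=True)
def rays(n,uv):
    p=viewer.camera_params(n);uv=np.atleast_2d(uv).astype(float)
    d=np.c_[(uv[:,0]-p['cx'])/p['fx'],(uv[:,1]-p['cy'])/p['fy'],np.ones(len(uv))]@p['T'][:3,:3].T
    return p['T'][:3,3],d
def plane(n,uv,z):
    o,d=rays(n,uv); return (o+d*((z-o[2])/d[:,2])[:,None])
def tri(a,b):
    o1,d1=rays('top',a);o2,d2=rays('scene',b);d1=d1[0];d2=d2[0]
    s=np.linalg.lstsq(np.c_[d1,-d2],o2-o1,rcond=None)[0]
    A=o1+s[0]*d1;B=o2+s[1]*d2; return (A+B)/2,np.linalg.norm(A-B)
def circ(P):
    A=np.c_[2*P[:,:2],np.ones(len(P))];s=np.linalg.lstsq(A,(P[:,:2]**2).sum(1),rcond=None)[0]
    return s[:2],np.sqrt(s[2]+s[0]**2+s[1]**2)
def blobs(mask,amin):
    n,l,s,c=cv2.connectedComponentsWithStats(mask.astype(np.uint8))
    return [(c[i],s[i],l==i) for i in range(1,n) if s[i,4]>=amin]
def masks(im):
    h=cv2.cvtColor(im,cv2.COLOR_RGB2HSV);H,S,V=h[...,0].astype(int),h[...,1].astype(int),h[...,2].astype(int)
    return (H<25)&(S>90), V<40
```

Run:
```python
from h import *
for n in("top","scene"):
    im=cv2.imread(f"pics/{n}0.png")[:,:,::-1].copy();o,d=masks(im)
    h=cv2.cvtColor(im,cv2.COLOR_RGB2HSV)
    print(n,"orange")
    for c,s,m in blobs(o,80):
        cs,hi=cv2.findContours(m.astype(np.uint8),cv2.RETR_CCOMP,cv2.CHAIN_APPROX_NONE)
        hole=[k for k in range(len(cs)) if hi[0][k][3]>=0 and cv2.contourArea(cs[k])>200]
        r=''
        if hole:
            out=max(cs,key=cv2.contourArea)[:,0]; r=[circ(plane(n,out,.015)),circ(plane(n,cs[hole[0]][:,0],.015))]
        print(c,s,h[m].mean(0),r)
    print("dark")
    for c,s,m in blobs(d,20): print(c,s)
```

```text
top orange
[254.8455 191.3523] [238 175  35  34 369] [ 14.6043 105.5474 160.8022] [(array([0.6502, 0.1536]), np.float64(0.037520028619455345)), (array([0.6499, 0.1532]), np.float64(0.031238626162792982))]
[398.7186 202.1515] [391 192  18  19 231] [ 14.7446 137.5801  91.0996] 
[327.1419 231.2162] [321 225  13  14 148] [ 20.3514 129.2973 161.8581] 
[122.5243 256.6863] [ 97 243  45  30 883] [ 13.4417 160.513   84.5119] 
[523.5405 273.0202] [ 501  255   56   38 1384] [ 13.5166 152.0397  76.8988] 
[383.0607 280.5438] [362 260  42  42 445] [ 14.6607 104.3596 164.1933] [(array([ 0.4637, -0.1232]), np.float64(0.04331887496309774)), (array([ 0.4635, -0.1226]), np.float64(0.037534944713006065))]
[268.4692 289.4897] [245 266  49  49 535] [ 14.671  104.3757 166.071 ] [(array([0.4394, 0.1142]), np.float64(0.050295946488992015)), (array([0.4392, 0.1135]), np.float64(0.04430489612136267))]
[468.4954 328.8547] [439 300  59  58 757] [ 14.5826 107.2523 156.1189] [(array([ 0.3697, -0.2994]), np.float64(0.05891401515674638)), (array([ 0.37  , -0.2989]), np.float64(0.05169441004135805))]
[183.6029 318.72
[... 1859 characters left out ...]
(0.04092162540374101)), (array([0.6582, 0.1485]), np.float64(0.02775729906003406))]
[269.6104 286.9978] [260 267  21  35 462] [ 13.9221 197.0238  93.4156] 
dark
[575.7853  21.0262] [565   0  23  45 191]
[294.3427  64.8413] [ 277   43   35   43 1103]
[238.5763  56.5085] [227  47  23  20  59]
[608.0588  69.5882] [604  60   7  21  34]
[258.9714  74.6286] [251  68  16  14  35]
[ 1.7391 90.0217] [ 0 83  6 13 46]
[  1.75 110.15] [  0 105   5  10  20]
[405.7037 128.3704] [402 125   8   8  54]
[486.1848 135.6304] [481 131  11  10  92]
[478.9023 197.6992] [473 192  13  13 133]
[101.8137 228.7643] [ 93 220  19  18 263]
[267.8701 267.6364] [264 263   9  10  77]
[363.5789 280.7789] [358 273  13  13  95]
```

Run:
```python
from h import *
F={'smallest':((404.47,193.88),(267.87,267.64),.080),'second':((168.83,320.25),(405.7,128.37),.098),'third':((98.46,251.12),(486.18,135.63),.123),'largest':((553.59,268.18),(101.81,228.76),.148)}
for k,(a,b,z) in F.items():print(k,*tri(a,b),plane('top',a,z),plane('scene',b,z))
R={'smallest':((254.85,191.35),(411.63,249.78),.007),'second':((383.06,280.54),(257.66,228.58),.007),'third':((268.9,289.6),(349.87,192.57),.008),'largest':((468.5,328.85),(166.94,223.08),.008)}
for n in("top","scene"):
    im=cv2.imread(f"pics/{n}0.png")[:,:,::-1].copy();o,d=masks(im)
    for k,v in R.items():
        uv=v[n=="scene"];z=v[2]
        m=[b for b in blobs(o,80) if np.hypot(*(b[0]-uv))<3][0][2].astype(np.uint8)
        cs,hi=cv2.findContours(m,cv2.RETR_CCOMP,cv2.CHAIN_APPROX_NONE)
        cs=sorted(cs,key=cv2.contourArea)[-2:]
        print(n,k,[circ(plane(n,c[:,0],z)) for c in cs])
# bystanders caps
print('reagent',tri((177,182),(478.9,197.7)),'dropper', tri((327.5,150),(365,272)))
```

```text
smallest [ 0.6349 -0.1596  0.0785] 0.0013730868238405445 [[ 0.6347 -0.1587  0.08  ]] [[ 0.6357 -0.1606  0.08  ]]
second [0.374  0.2923 0.0962] 0.0008837300101739143 [[0.3743 0.2921 0.098 ]] [[0.3762 0.2902 0.098 ]]
third [0.5007 0.4271 0.121 ] 0.0005248430145654754 [[0.5006 0.4263 0.123 ]] [[0.5028 0.4245 0.123 ]]
largest [ 0.4853 -0.4164  0.1462] 0.0014848653008270897 [[ 0.4853 -0.4147  0.148 ]] [[ 0.4867 -0.4168  0.148 ]]
top smallest [(array([0.652 , 0.1546]), np.float64(0.031504503944041425)), (array([0.6522, 0.1549]), np.float64(0.0378393685901033))]
top second [(array([ 0.464 , -0.1236]), np.float64(0.03785441163730721)), (array([ 0.4642, -0.1242]), np.float64(0.043687569997942856))]
top third [(array([0.4394, 0.1144]), np.float64(0.04463484746079405)), (array([0.4396, 0.1151]), np.float64(0.05067051490839735))]
top largest [(array([ 0.3697, -0.3011]), np.float64(0.05207939322217535)), (array([ 0.3694, -0.3016]), np.float64(0.05935276481906689))]
scene smallest [(array([0.6527, 0.1534]), np.float64(0.028041617928293728)), (array([0.6528, 0.1536]), np.float64(0.0413407868717564))]
scene second [(array([ 0.4645, -0.1252]), np.float64(0.03390143038065517)), (array([ 0.4639, -0.1251]), np.float64(0.04764903309582513))]
scene third [(array([0.4402, 0.1135]), np.float64(0.039409364583396604)), (array([0.4396, 0.1138]), np.float64(0.05572575261852485))]
scene largest [(array([ 0.3697, -0.3023]), np.float64(0.04790515159659394)), (array([ 0.3687, -0.3023]), np.float64(0.06355642704438956))]
reagent (array([0.6474, 0.3   , 0.0965]), np.float64(0.007781459154761623)) dropper (array([ 0.7213, -0.0022,  0.086 ]), np.float64(0.0004426028176055307))
```

Units first: shifts go in units of 20 mm and turns go in units of 0.1 rad. So 0.2954 m is 14.77, 0.29 m is 14.5, 0.381 rad is 3.81.

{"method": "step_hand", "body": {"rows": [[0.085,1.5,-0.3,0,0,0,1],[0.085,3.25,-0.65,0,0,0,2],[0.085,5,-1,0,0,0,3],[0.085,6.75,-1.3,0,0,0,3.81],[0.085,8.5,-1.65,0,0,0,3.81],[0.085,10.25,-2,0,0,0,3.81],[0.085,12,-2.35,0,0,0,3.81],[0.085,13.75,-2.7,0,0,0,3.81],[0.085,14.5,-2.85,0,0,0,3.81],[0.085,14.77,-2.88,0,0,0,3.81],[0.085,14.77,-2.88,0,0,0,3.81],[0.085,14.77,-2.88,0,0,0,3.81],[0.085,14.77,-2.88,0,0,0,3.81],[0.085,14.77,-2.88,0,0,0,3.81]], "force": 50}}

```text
refused: rows[0]: [0.085, 1.5, -0.3, 0, 0, 0, 1] is not of type 'object' (schema: type "object"). Nothing was moved.
```

Wrong form. The message asks for a list of objects, one for each row, so I'll send the same numbers that way.

{"method": "step_hand", "body": {"rows": [{"jaw": 0.085,"pos": [1.5,-0.3,0],"rot": [0,0,1]},{"jaw": 0.085,"pos": [3.25,-0.65,0],"rot": [0,0,2]},{"jaw": 0.085,"pos": [5,-1,0],"rot": [0,0,3]},{"jaw": 0.085,"pos": [6.75,-1.3,0],"rot": [0,0,3.81]},{"jaw": 0.085,"pos": [8.5,-1.65,0],"rot": [0,0,3.81]},{"jaw": 0.085,"pos": [10.25,-2,0],"rot": [0,0,3.81]},{"jaw": 0.085,"pos": [12,-2.35,0],"rot": [0,0,3.81]},{"jaw": 0.085,"pos": [13.75,-2.7,0],"rot": [0,0,3.81]},{"jaw": 0.085,"pos": [14.5,-2.85,0],"rot": [0,0,3.81]},{"jaw": 0.085,"pos": [14.77,-2.88,0],"rot": [0,0,3.81]},{"jaw": 0.085,"pos": [14.77,-2.88,0],"rot": [0,0,3.81]},{"jaw": 0.085,"pos": [14.77,-2.88,0],"rot": [0,0,3.81]},{"jaw": 0.085,"pos": [14.77,-2.88,0],"rot": [0,0,3.81]},{"jaw": 0.085,"pos": [14.77,-2.88,0],"rot": [0,0,3.81]}], "force": 50}}

```text
t: 1.27
tool_pos: [0.4843, -0.4176, 0.2313]
tool_rot: [3.141, -0.002, -0.001]
contact_force: [0.1, -0.1, 0.4]
opening: 0.0849
grip_force: 0.0
```

{"method": "step_hand", "body": {"rows": [{"jaw": 0.085,"pos": [0.06,-0.08,1.5]},{"jaw": 0.085,"pos": [0.06,-0.08,3]},{"jaw": 0.085,"pos": [0.06,-0.08,4.5]},{"jaw": 0.085,"pos": [0.06,-0.08,5.5]},{"jaw": 0.085,"pos": [0.06,-0.08,6]},{"jaw": 0.085,"pos": [0.06,-0.08,6.4]},{"jaw": 0.085,"pos": [0.06,-0.08,6.4]},{"jaw": 0.085,"pos": [0.06,-0.08,6.4]},{"jaw": 0.085,"pos": [0.06,-0.08,6.4]}]}}

```text
t: 2.02
tool_pos: [0.4875, -0.416, 0.1055]
tool_rot: [3.139, 0.001, 0.004]
contact_force: [-0.1, 0.1, -0.3]
opening: 0.0849
grip_force: 0.0
```

{"method": "step_hand", "body": {"rows": [{"jaw": 0.06},{"jaw": 0.05},{"jaw": 0.04},{"jaw": 0.03},{"jaw": 0.02},{"jaw": 0.02},{"jaw": 0.02},{"jaw": 0.02},{"jaw": 0.02},{"jaw": 0.02},{"jaw": 0.02},{"jaw": 0.02}], "force": 50}}

```text
t: 3.02
tool_pos: [0.487, -0.4153, 0.1039]
tool_rot: [3.141, 0.001, 0.001]
contact_force: [0.7, -1.4, 3.7]
opening: 0.033
grip_force: 49.5
```

```bash
python3 -c "
from h import *
cv2.imwrite('pics/s1.png',viewer.get_image('scene')[:,:,::-1])"
```

```text
(no output)
```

View pics/s1.png

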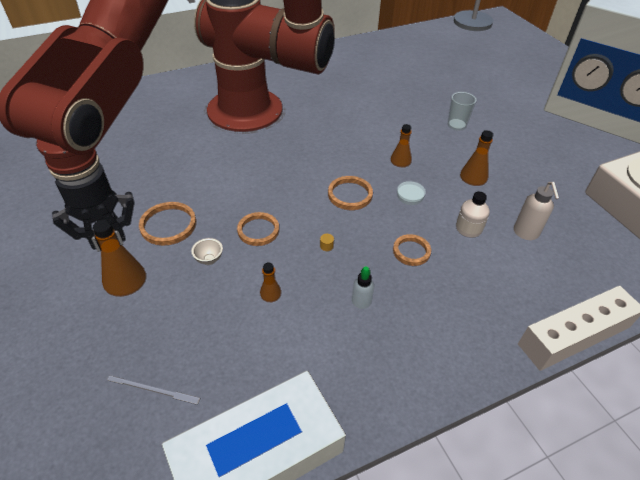

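The flask at (120,260) is held by its neck. Lift, carry to the largest ring.

{"method": "step_hand", "body": {"rows": [{"jaw": 0.02,"pos": [0,0,-0.5]},{"jaw": 0.02,"pos": [0,0,-1.5]},{"jaw": 0.02,"pos": [0,0,-2.5]},{"jaw": 0.02,"pos": [0,0,-2.5]},{"jaw": 0.02,"pos": [-0.5,-0.5,-2.5]},{"jaw": 0.02,"pos": [-1.5,-1.5,-2.5]},{"jaw": 0.02,"pos": [-2.5,-2.5,-2.5]},{"jaw": 0.02,"pos": [-3.5,-3.5,-2.5]},{"jaw": 0.02,"pos": [-4.5,-4.5,-2.5]},{"jaw": 0.02,"pos": [-5.4,-5.3,-2.5]},{"jaw": 0.02,"pos": [-5.75,-5.6,-2.5]},{"jaw": 0.02,"pos": [-5.825,-5.69,-2.5]},{"jaw": 0.02,"pos": [-5.825,-5.69,-2.5]},{"jaw": 0.02,"pos": [-5.825,-5.69,-2.5]},{"jaw": 0.02,"pos": [-5.825,-5.69,-2.5]},{"jaw": 0.02,"pos": [-5.825,-5.69,-2.5]}]}}

```text
t: 4.4
tool_pos: [0.3707, -0.3018, 0.1534]
tool_rot: [-3.142, -0.001, -0.0]
contact_force: [-0.1, 0.4, -1.0]
opening: 0.0331
grip_force: 50.0
```

In the tool's units: 0.049 m is 2.45, 0.047 m is 2.35.

{"method": "step_hand", "body": {"rows": [{"jaw": 0.02,"pos": [0,0,0.5]},{"jaw": 0.02,"pos": [0,0,1.25]},{"jaw": 0.02,"pos": [0,0,1.9]},{"jaw": 0.02,"pos": [0,0,2.2]},{"jaw": 0.02,"pos": [0,0,2.35]},{"jaw": 0.02,"pos": [0,0,2.45]},{"jaw": 0.02,"pos": [0,0,2.45]},{"jaw": 0.02,"pos": [0,0,2.45]},{"jaw": 0.02,"pos": [0,0,2.45]}]}}

```text
t: 5.15
tool_pos: [0.3705, -0.3016, 0.1051]
tool_rot: [3.14, 0.001, 0.002]
contact_force: [0.2, 0.4, -1.1]
opening: 0.0329
grip_force: 49.9
```

In the tool's units: -0.11 m is -5.5, -0.08 m is -4.

{"method": "step_hand", "body": {"rows": [{"jaw": 0.02,"pos": [0,0,0.05]},{"jaw": 0.02,"pos": [0,0,0.05]},{"jaw": 0.02,"pos": [0,0,0.05]},{"jaw": 0.04,"pos": [0,0,0.05]},{"jaw": 0.05,"pos": [0,0,0.05]},{"jaw": 0.085,"pos": [0,0,0.05]},{"jaw": 0.085,"pos": [0,0,0.05]},{"jaw": 0.085,"pos": [0,0,0.05]},{"jaw": 0.085,"pos": [0,0,0.05]},{"jaw": 0.085,"pos": [0,0,0.05]},{"jaw": 0.085,"pos": [0,0,0.05]},{"jaw": 0.085,"pos": [0,0,0.05]},{"jaw": 0.085,"pos": [0,0,-1]},{"jaw": 0.085,"pos": [0,0,-2.5]},{"jaw": 0.085,"pos": [0,0,-4]},{"jaw": 0.085,"pos": [0,0,-5.5]},{"jaw": 0.085,"pos": [0,0,-5.5]},{"jaw": 0.085,"pos": [0,0,-5.5]},{"jaw": 0.085,"pos": [0,0,-5.5]}]}}

```text
t: 6.73
tool_pos: [0.3699, -0.3009, 0.2137]
tool_rot: [-3.141, -0.001, 0.001]
contact_force: [0.5, -0.1, -0.9]
opening: 0.0849
grip_force: 0.0
```

{"method": "step_hand", "body": {"rows": [{"jaw": 0.085,"pos": [1.5,-0.8,0]},{"jaw": 0.085,"pos": [3,-1.6,0]},{"jaw": 0.085,"pos": [4.5,-2.4,0]},{"jaw": 0.085,"pos": [6,-3.2,0]},{"jaw": 0.085,"pos": [7.5,-4,0]},{"jaw": 0.085,"pos": [9,-4.8,0]},{"jaw": 0.085,"pos": [10.5,-5.6,0]},{"jaw": 0.085,"pos": [12,-6.4,0]},{"jaw": 0.085,"pos": [12.9,-6.9,1.5]},{"jaw": 0.085,"pos": [13.265,-7.07,3]},{"jaw": 0.085,"pos": [13.265,-7.07,4.5]},{"jaw": 0.085,"pos": [13.265,-7.07,4.5]},{"jaw": 0.085,"pos": [13.265,-7.07,4.5]},{"jaw": 0.085,"pos": [13.265,-7.07,4.5]}]}}

```text
t: 7.9
tool_pos: [0.6353, -0.1598, 0.1247]
tool_rot: [-3.142, -0.001, 0.0]
contact_force: [-1.0, -0.7, 1.0]
opening: 0.0847
grip_force: 0.0
```

```bash
python3 -c "
from h import *
for n in('top','scene'):
    im=viewer.get_image(n);o,d=masks(im)
    for c,s,m in blobs(d,30):
        if 60<c[0]<600 and c[1]>120: print(n,c,s[4])
cv2.imwrite('pics/s2.png',viewer.get_image('top')[:,:,::-1])"
```

```text
top [378.2807 179.8421] 57
top [455.4043 182.1277] 47
top [101.8108 252.1892] 37
top [486.3143 331.9143] 35
scene [205.449  120.8367] 49
scene [405.7736 128.3962] 53
scene [486.1848 135.6304] 92
scene [152.2974 173.8821] 195
scene [261.9808 213.5161] 2240
scene [478.8939 197.6515] 132
scene [236.9118 230.2941] 34
scene [267.8701 267.6364] 77
scene [363.5604 280.9231] 91
```

View pics/s2.png

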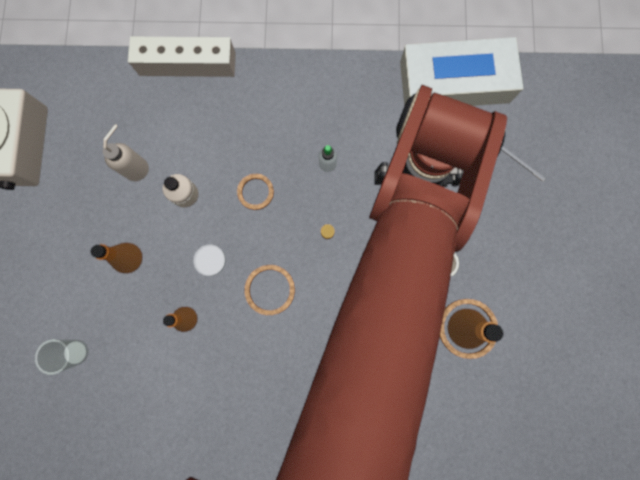

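The largest flask stands in its ring at (469,328). Now descend on the smallest.

```bash
python3 -c "
from h import *
print(plane('scene',(152.3,173.88),.148))"
```

```text
[[ 0.3707 -0.3033  0.148 ]]
```

{"method": "step_hand", "body": {"rows": [{"jaw": 0.085,"pos": [0,0.025,1]},{"jaw": 0.085,"pos": [0,0.025,2.25]},{"jaw": 0.085,"pos": [0,0.025,3.25]},{"jaw": 0.085,"pos": [0,0.025,3.8]},{"jaw": 0.085,"pos": [0,0.025,4.125]},{"jaw": 0.085,"pos": [0,0.025,4.125]},{"jaw": 0.085,"pos": [0,0.025,4.125]},{"jaw": 0.06,"pos": [0,0.025,4.125]},{"jaw": 0.05,"pos": [0,0.025,4.125]},{"jaw": 0.04,"pos": [0,0.025,4.125]},{"jaw": 0.03,"pos": [0,0.025,4.125]},{"jaw": 0.02,"pos": [0,0.025,4.125]},{"jaw": 0.01,"pos": [0,0.025,4.125]},{"jaw": 0.01,"pos": [0,0.025,4.125]},{"jaw": 0.01,"pos": [0,0.025,4.125]},{"jaw": 0.01,"pos": [0,0.025,4.125]},{"jaw": 0.01,"pos": [0,0.025,4.125]},{"jaw": 0.01,"pos": [0,0.025,4.125]},{"jaw": 0.01,"pos": [0,0.025,4.125]},{"jaw": 0.01,"pos": [0,0.025,4.125]}]}}

```text
t: 9.72
tool_pos: [0.6357, -0.1602, 0.0424]
tool_rot: [3.141, 0.001, 0.001]
contact_force: [1.4, -0.2, 5.5]
opening: 0.021
grip_force: 48.9
```

In the tool's units: -0.3142 m is -15.71, -0.12 m is -6.

{"method": "step_hand", "body": {"rows": [{"jaw": 0.01,"pos": [0,0,-0.5]},{"jaw": 0.01,"pos": [0,0,-2]},{"jaw": 0.01,"pos": [0,0,-3.5]},{"jaw": 0.01,"pos": [0,-0.25,-5]},{"jaw": 0.01,"pos": [0,-1.5,-6]},{"jaw": 0.01,"pos": [0,-3,-6]},{"jaw": 0.01,"pos": [0,-4.75,-6]},{"jaw": 0.01,"pos": [0,-6.5,-6]},{"jaw": 0.01,"pos": [0,-8.25,-6]},{"jaw": 0.01,"pos": [0.25,-10,-6]},{"jaw": 0.01,"pos": [0.5,-11.75,-6]},{"jaw": 0.01,"pos": [0.7,-13.25,-6]},{"jaw": 0.01,"pos": [0.85,-14.5,-6]},{"jaw": 0.01,"pos": [0.85,-15.25,-6]},{"jaw": 0.01,"pos": [0.85,-15.6,-6]},{"jaw": 0.01,"pos": [0.85,-15.71,-6]},{"jaw": 0.01,"pos": [0.85,-15.71,-5.5]},{"jaw": 0.01,"pos": [0.85,-15.71,-4.5]},{"jaw": 0.01,"pos": [0.85,-15.71,-4.5]},{"jaw": 0.01,"pos": [0.85,-15.71,-4.5]}]}}

```text
t: 11.38
tool_pos: [0.6506, 0.1525, 0.1294]
tool_rot: [3.141, -0.001, -0.007]
contact_force: [0.1, 0.4, -0.7]
opening: 0.0208
grip_force: 49.0
```

{"method": "step_hand", "body": {"rows": [{"jaw": 0.01,"pos": [0,0,1]},{"jaw": 0.01,"pos": [0,0,2]},{"jaw": 0.01,"pos": [0,0,3]},{"jaw": 0.01,"pos": [0,0,3]},{"jaw": 0.01,"pos": [0,0,3]},{"jaw": 0.01,"pos": [0,0,3]},{"jaw": 0.01,"pos": [0,0,3]}]}}

```text
t: 11.97
tool_pos: [0.6536, 0.1541, 0.0743]
tool_rot: [-3.141, -0.001, -0.006]
contact_force: [0.0, -0.4, -0.0]
opening: 0.0205
grip_force: 49.0
```

In the tool's units: 0.03 m is 1.5, 0.026 m is 1.3.

{"method": "step_hand", "body": {"rows": [{"jaw": 0.01,"pos": [-0.025,0,0.5]},{"jaw": 0.01,"pos": [-0.025,0,1]},{"jaw": 0.01,"pos": [-0.025,0,1.3]},{"jaw": 0.01,"pos": [-0.025,0,1.5]},{"jaw": 0.01,"pos": [-0.025,0,1.5]},{"jaw": 0.01,"pos": [-0.025,0,1.5]},{"jaw": 0.01,"pos": [-0.025,0,1.5]}]}}

```text
t: 12.55
tool_pos: [0.6515, 0.1542, 0.0424]
tool_rot: [3.141, 0.002, -0.001]
contact_force: [-3.5, -0.8, 6.0]
opening: 0.0206
grip_force: 49.4
```

In the tool's units: -0.15 m is -7.5, -0.12 m is -6.

{"method": "step_hand", "body": {"rows": [{"jaw": 0.02},{"jaw": 0.03},{"jaw": 0.04},{"jaw": 0.05},{"jaw": 0.085},{"jaw": 0.085},{"jaw": 0.085},{"jaw": 0.085},{"jaw": 0.085},{"jaw": 0.085},{"jaw": 0.085},{"jaw": 0.085,"pos": [0,0,-1]},{"jaw": 0.085,"pos": [0,0,-2.5]},{"jaw": 0.085,"pos": [0,0,-4]},{"jaw": 0.085,"pos": [0,0,-6]},{"jaw": 0.085,"pos": [0,0,-7.5]},{"jaw": 0.085,"pos": [0,0,-7.5]},{"jaw": 0.085,"pos": [0,0,-7.5]},{"jaw": 0.085,"pos": [0,0,-7.5]}]}}

```text
t: 14.13
tool_pos: [0.6513, 0.1541, 0.1913]
tool_rot: [3.142, 0.001, -0.001]
contact_force: [-0.6, -0.4, -0.5]
opening: 0.0851
grip_force: 0.0
```

In the tool's units: -0.2765 m is -13.825, -0.1374 m is -6.87.

{"method": "step_hand", "body": {"rows": [{"jaw": 0.085,"pos": [-1,-0.5,0]},{"jaw": 0.085,"pos": [-2.5,-1.25,0]},{"jaw": 0.085,"pos": [-4,-2,0]},{"jaw": 0.085,"pos": [-5.5,-2.75,0]},{"jaw": 0.085,"pos": [-7,-3.5,0]},{"jaw": 0.085,"pos": [-8.5,-4.25,0]},{"jaw": 0.085,"pos": [-10,-5,0]},{"jaw": 0.085,"pos": [-11.5,-5.75,0]},{"jaw": 0.085,"pos": [-12.75,-6.35,0]},{"jaw": 0.085,"pos": [-13.5,-6.75,0]},{"jaw": 0.085,"pos": [-13.825,-6.87,0]},{"jaw": 0.085,"pos": [-13.825,-6.87,1]},{"jaw": 0.085,"pos": [-13.825,-6.87,2]},{"jaw": 0.085,"pos": [-13.825,-6.87,2]},{"jaw": 0.085,"pos": [-13.825,-6.87,2]},{"jaw": 0.085,"pos": [-13.825,-6.87,2]},{"jaw": 0.085,"pos": [-13.825,-6.87,2]}]}}

```text
t: 15.55
tool_pos: [0.3759, 0.2915, 0.1529]
tool_rot: [-3.141, -0.0, -0.002]
contact_force: [-0.9, 0.3, 0.4]
opening: 0.0851
grip_force: 0.0
```

{"method": "step_hand", "body": {"rows": [{"jaw": 0.085,"pos": [-0.05,0,1]},{"jaw": 0.085,"pos": [-0.05,0,2.25]},{"jaw": 0.085,"pos": [-0.05,0,3.5]},{"jaw": 0.085,"pos": [-0.05,0,4.4]},{"jaw": 0.085,"pos": [-0.05,0,4.75]},{"jaw": 0.085,"pos": [-0.05,0,4.75]},{"jaw": 0.085,"pos": [-0.05,0,4.75]},{"jaw": 0.06,"pos": [-0.05,0,4.75]},{"jaw": 0.05,"pos": [-0.05,0,4.75]},{"jaw": 0.04,"pos": [-0.05,0,4.75]},{"jaw": 0.03,"pos": [-0.05,0,4.75]},{"jaw": 0.02,"pos": [-0.05,0,4.75]},{"jaw": 0.01,"pos": [-0.05,0,4.75]},{"jaw": 0.01,"pos": [-0.05,0,4.75]},{"jaw": 0.01,"pos": [-0.05,0,4.75]},{"jaw": 0.01,"pos": [-0.05,0,4.75]},{"jaw": 0.01,"pos": [-0.05,0,4.75]},{"jaw": 0.01,"pos": [-0.05,0,4.75]},{"jaw": 0.01,"pos": [-0.05,0,4.75]},{"jaw": 0.01,"pos": [-0.05,0,4.75]}]}}

```text
t: 17.22
tool_pos: [0.3744, 0.2916, 0.0574]
tool_rot: [-3.141, -0.001, -0.001]
contact_force: [-1.1, -0.2, 5.1]
opening: 0.0226
grip_force: 48.8
```

In the tool's units: 0.416 m is 20.8, 0.0896 m is 4.48.

{"method": "step_hand", "body": {"rows": [{"jaw": 0.01,"pos": [0,0,-0.5]},{"jaw": 0.01,"pos": [0,0,-1.5]},{"jaw": 0.01,"pos": [0.15,0.5,-3]},{"jaw": 0.01,"pos": [0.5,1.75,-4]},{"jaw": 0.01,"pos": [0.9,3.5,-4]},{"jaw": 0.01,"pos": [1.3,5.25,-4]},{"jaw": 0.01,"pos": [1.7,7,-4]},{"jaw": 0.01,"pos": [2.1,8.75,-4]},{"jaw": 0.01,"pos": [2.5,10.5,-4]},{"jaw": 0.01,"pos": [2.9,12.25,-4]},{"jaw": 0.01,"pos": [3.3,14,-4]},{"jaw": 0.01,"pos": [3.7,15.75,-4]},{"jaw": 0.01,"pos": [4,17.5,-4]},{"jaw": 0.01,"pos": [4.3,19,-4]},{"jaw": 0.01,"pos": [4.48,20,-4]},{"jaw": 0.01,"pos": [4.48,20.6,-4]},{"jaw": 0.01,"pos": [4.48,20.8,-4]},{"jaw": 0.01,"pos": [4.48,20.8,-4]},{"jaw": 0.01,"pos": [4.48,20.8,-4]},{"jaw": 0.01,"pos": [4.48,20.8,-4]}]}}

```text
t: 18.88
tool_pos: [0.4636, -0.1234, 0.1366]
tool_rot: [-3.141, -0.004, 0.001]
contact_force: [-0.2, -0.1, 0.4]
opening: 0.0222
grip_force: 49.2
```

{"method": "step_hand", "body": {"rows": [{"jaw": 0.01,"pos": [0,0,0.75]},{"jaw": 0.01,"pos": [0,0,1.75]},{"jaw": 0.01,"pos": [0,0,2.75]},{"jaw": 0.01,"pos": [0,0,3.4]},{"jaw": 0.01,"pos": [0,0,3.7]},{"jaw": 0.01,"pos": [0,0,3.9]},{"jaw": 0.01,"pos": [0,0,3.9]},{"jaw": 0.01,"pos": [0,0,3.9]},{"jaw": 0.01,"pos": [0,0,3.9]}]}}

```text
t: 19.63
tool_pos: [0.4648, -0.1248, 0.06]
tool_rot: [3.141, 0.002, 0.003]
contact_force: [-0.4, -0.3, -0.8]
opening: 0.0229
grip_force: 49.2
```

In the tool's units: -0.15 m is -7.5, -0.14 m is -7.

{"method": "step_hand", "body": {"rows": [{"jaw": 0.01,"pos": [0,0,0.05]},{"jaw": 0.01,"pos": [0,0,0.1]},{"jaw": 0.01,"pos": [0,0,0.1]},{"jaw": 0.01,"pos": [0,0,0.1]},{"jaw": 0.03,"pos": [0,0,0.1]},{"jaw": 0.04,"pos": [0,0,0.1]},{"jaw": 0.05,"pos": [0,0,0.1]},{"jaw": 0.085,"pos": [0,0,0.1]},{"jaw": 0.085,"pos": [0,0,0.1]},{"jaw": 0.085,"pos": [0,0,0.1]},{"jaw": 0.085,"pos": [0,0,0.1]},{"jaw": 0.085,"pos": [0,0,0.1]},{"jaw": 0.085,"pos": [0,0,0.1]},{"jaw": 0.085,"pos": [0,0,-1]},{"jaw": 0.085,"pos": [0,0,-2.5]},{"jaw": 0.085,"pos": [0,0,-4]},{"jaw": 0.085,"pos": [0,0,-5.5]},{"jaw": 0.085,"pos": [0,0,-7]},{"jaw": 0.085,"pos": [0,0,-7.5]},{"jaw": 0.085,"pos": [0,0,-7.5]}]}}

```text
t: 21.3
tool_pos: [0.4658, -0.1254, 0.2126]
tool_rot: [3.139, 0.001, 0.01]
contact_force: [0.8, 0.3, 0.4]
opening: 0.085
grip_force: 0.0
```

In the tool's units: -0.551 m is -27.55, 0.037 m is 1.85.

{"method": "step_hand", "body": {"rows": [{"jaw": 0.085,"pos": [0,-1,0]},{"jaw": 0.085,"pos": [0,-2.75,0]},{"jaw": 0.085,"pos": [0.25,-4.5,0]},{"jaw": 0.085,"pos": [0.5,-6.25,0]},{"jaw": 0.085,"pos": [0.6,-8,0]},{"jaw": 0.085,"pos": [0.7,-9.75,0]},{"jaw": 0.085,"pos": [0.8,-11.5,0]},{"jaw": 0.085,"pos": [0.9,-13.25,0]},{"jaw": 0.085,"pos": [1,-15,0]},{"jaw": 0.085,"pos": [1.1,-16.75,0]},{"jaw": 0.085,"pos": [1.2,-18.5,0]},{"jaw": 0.085,"pos": [1.3,-20.25,0]},{"jaw": 0.085,"pos": [1.4,-22,0]},{"jaw": 0.085,"pos": [1.5,-23.75,0]},{"jaw": 0.085,"pos": [1.7,-25.5,0]},{"jaw": 0.085,"pos": [1.85,-26.75,0]},{"jaw": 0.085,"pos": [1.85,-27.55,0]},{"jaw": 0.085,"pos": [1.85,-27.55,0]},{"jaw": 0.085,"pos": [1.85,-27.55,0]},{"jaw": 0.085,"pos": [1.85,-27.55,0]}]}}

```text
t: 22.97
tool_pos: [0.4998, 0.4253, 0.2067]
tool_rot: [3.139, 0.001, -0.004]
contact_force: [1.8, 0.2, -0.0]
opening: 0.0848
grip_force: 0.0
```

{"method": "step_hand", "body": {"rows": [{"jaw": 0.085,"pos": [0,0,1]},{"jaw": 0.085,"pos": [0,0,1.5]},{"jaw": 0.085,"pos": [0,0,1.5]},{"jaw": 0.085,"pos": [0,0,1.5]},{"jaw": 0.085,"pos": [0,0,1.5]}]}}

```text
t: 23.38
tool_pos: [0.5007, 0.426, 0.1792]
tool_rot: [-3.141, -0.0, -0.0]
contact_force: [-0.3, 0.3, 0.7]
opening: 0.0851
grip_force: 0.0
```

{"method": "step_hand", "body": {"rows": [{"jaw": 0.085,"pos": [0.02,-0.025,1]},{"jaw": 0.085,"pos": [0.02,-0.025,2.25]},{"jaw": 0.085,"pos": [0.02,-0.025,3.5]},{"jaw": 0.085,"pos": [0.02,-0.025,4.5]},{"jaw": 0.085,"pos": [0.02,-0.025,4.95]},{"jaw": 0.085,"pos": [0.02,-0.025,4.95]},{"jaw": 0.085,"pos": [0.02,-0.025,4.95]},{"jaw": 0.06,"pos": [0.02,-0.025,4.95]},{"jaw": 0.05,"pos": [0.02,-0.025,4.95]},{"jaw": 0.04,"pos": [0.02,-0.025,4.95]},{"jaw": 0.03,"pos": [0.02,-0.025,4.95]},{"jaw": 0.02,"pos": [0.02,-0.025,4.95]},{"jaw": 0.01,"pos": [0.02,-0.025,4.95]},{"jaw": 0.01,"pos": [0.02,-0.025,4.95]},{"jaw": 0.01,"pos": [0.02,-0.025,4.95]},{"jaw": 0.01,"pos": [0.02,-0.025,4.95]},{"jaw": 0.01,"pos": [0.02,-0.025,4.95]},{"jaw": 0.01,"pos": [0.02,-0.025,4.95]},{"jaw": 0.01,"pos": [0.02,-0.025,4.95]}]}}

```text
t: 24.97
tool_pos: [0.5015, 0.4273, 0.0808]
tool_rot: [-3.141, -0.001, -0.002]
contact_force: [-0.5, -1.0, 5.6]
opening: 0.027
grip_force: 49.5
```

In the tool's units: 0.3125 m is 15.625, -0.061 m is -3.05.

{"method": "step_hand", "body": {"rows": [{"jaw": 0.01,"pos": [0,0,-0.5]},{"jaw": 0.01,"pos": [0,0,-1.5]},{"jaw": 0.01,"pos": [0,0.25,-3]},{"jaw": 0.01,"pos": [-0.25,1.5,-3.5]},{"jaw": 0.01,"pos": [-0.5,3,-3.5]},{"jaw": 0.01,"pos": [-0.9,4.75,-3.5]},{"jaw": 0.01,"pos": [-1.25,6.5,-3.5]},{"jaw": 0.01,"pos": [-1.6,8.25,-3.5]},{"jaw": 0.01,"pos": [-2,10,-3.5]},{"jaw": 0.01,"pos": [-2.35,11.75,-3.5]},{"jaw": 0.01,"pos": [-2.7,13.25,-3.5]},{"jaw": 0.01,"pos": [-2.9,14.5,-3.5]},{"jaw": 0.01,"pos": [-3,15.25,-3.5]},{"jaw": 0.01,"pos": [-3.05,15.625,-3.5]},{"jaw": 0.01,"pos": [-3.05,15.625,-3.5]},{"jaw": 0.01,"pos": [-3.05,15.625,-3.5]},{"jaw": 0.01,"pos": [-3.05,15.625,-3.5]}]}}

```text
t: 26.38
tool_pos: [0.4401, 0.1151, 0.1497]
tool_rot: [-3.141, -0.002, 0.0]
contact_force: [0.8, -0.6, -0.8]
opening: 0.0269
grip_force: 49.4
```

In the tool's units: 0.068 m is 3.4, 0.066 m is 3.3.

{"method": "step_hand", "body": {"rows": [{"jaw": 0.01,"pos": [0,0,0.75]},{"jaw": 0.01,"pos": [0,0,1.75]},{"jaw": 0.01,"pos": [0,0,2.6]},{"jaw": 0.01,"pos": [0,0,3.1]},{"jaw": 0.01,"pos": [0,0,3.3]},{"jaw": 0.01,"pos": [0,0,3.4]},{"jaw": 0.01,"pos": [0,0,3.4]},{"jaw": 0.01,"pos": [0,0,3.4]},{"jaw": 0.01,"pos": [0,0,3.4]}]}}

```text
t: 27.13
tool_pos: [0.441, 0.1146, 0.083]
tool_rot: [-3.141, -0.001, -0.003]
contact_force: [0.3, -1.3, -1.1]
opening: 0.027
grip_force: 49.4
```

In the tool's units: -0.14 m is -7, -0.11 m is -5.5.

{"method": "step_hand", "body": {"rows": [{"jaw": 0.01,"pos": [0,0,0.05]},{"jaw": 0.01,"pos": [0,0,0.1]},{"jaw": 0.01,"pos": [0,0,0.1]},{"jaw": 0.01,"pos": [0,0,0.1]},{"jaw": 0.03,"pos": [0,0,0.1]},{"jaw": 0.04,"pos": [0,0,0.1]},{"jaw": 0.05,"pos": [0,0,0.1]},{"jaw": 0.085,"pos": [0,0,0.1]},{"jaw": 0.085,"pos": [0,0,0.1]},{"jaw": 0.085,"pos": [0,0,0.1]},{"jaw": 0.085,"pos": [0,0,0.1]},{"jaw": 0.085,"pos": [0,0,0.1]},{"jaw": 0.085,"pos": [0,0,0.1]},{"jaw": 0.085,"pos": [0,0,-1]},{"jaw": 0.085,"pos": [0,0,-2.5]},{"jaw": 0.085,"pos": [0,0,-4]},{"jaw": 0.085,"pos": [0,0,-5.5]},{"jaw": 0.085,"pos": [0,0,-7]},{"jaw": 0.085,"pos": [0,0,-7]},{"jaw": 0.085,"pos": [0,0,-7]}]}}

```text
t: 28.8
tool_pos: [0.4414, 0.1145, 0.2244]
tool_rot: [-3.141, -0.001, -0.008]
contact_force: [0.7, -0.3, -0.4]
opening: 0.0852
grip_force: 0.0
```

{"method": "step_hand", "body": {"rows": [{"jaw": 0.085,"pos": [0,-1.5,0]},{"jaw": 0.085,"pos": [0,-3,0]},{"jaw": 0.085,"pos": [0,-4.5,0]},{"jaw": 0.085,"pos": [0,-6,0]},{"jaw": 0.085,"pos": [0,-7.5,0]},{"jaw": 0.085,"pos": [0,-9,0]},{"jaw": 0.085,"pos": [0,-10.5,0]},{"jaw": 0.085,"pos": [-1.5,-12,0]},{"jaw": 0.085,"pos": [-2.5,-13.5,0]},{"jaw": 0.085,"pos": [-4,-15,0]},{"jaw": 0.085,"pos": [-5,-16.5,0]},{"jaw": 0.085,"pos": [-6,-18,0]},{"jaw": 0.085,"pos": [-7,-19,0]},{"jaw": 0.085,"pos": [-7,-19,0]},{"jaw": 0.085,"pos": [-7,-19,0]}]}}

```text
t: 30.05
tool_pos: [0.2983, 0.4942, 0.2196]
tool_rot: [3.138, 0.006, -0.003]
contact_force: [0.5, -0.3, -0.0]
opening: 0.0848
grip_force: 0.0
```

Run:
```python
from h import *
for n in("top","scene"):
    im=viewer.get_image(n);cv2.imwrite(f"pics/{n}9.png",im[:,:,::-1]);o,d=masks(im)
    for k,(x,y),z in(('S',(.652,.154),.080),('2',(.464,-.1245),.098),('3',(.4397,.114),.123),('L',(.3695,-.3015),.148)):
        for c,s,m in blobs(d,15):
            p=plane(n,c,z)[0]
            if np.hypot(p[0]-x,p[1]-y)<.04: print(n,k,p[:2]-(x,y),s[4])
```

```text
top S [-0.0013  0.0005] 27
top 2 [0.     0.0016] 39
top 3 [0.0009 0.0016] 75
top L [-0.0004  0.0004] 190
scene S [-0.0003 -0.0008] 64
scene 2 [ 0.0019 -0.0004] 80
scene 3 [ 0.003  -0.0013] 99
scene L [ 0.0012 -0.0018] 195
```

View pics/top9.png

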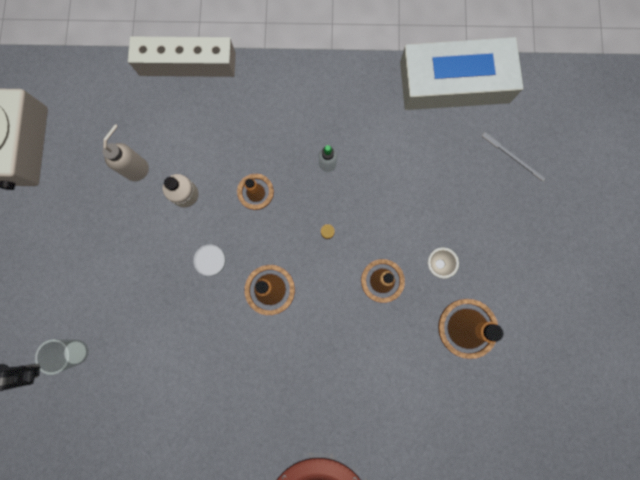

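View pics/scene9.png

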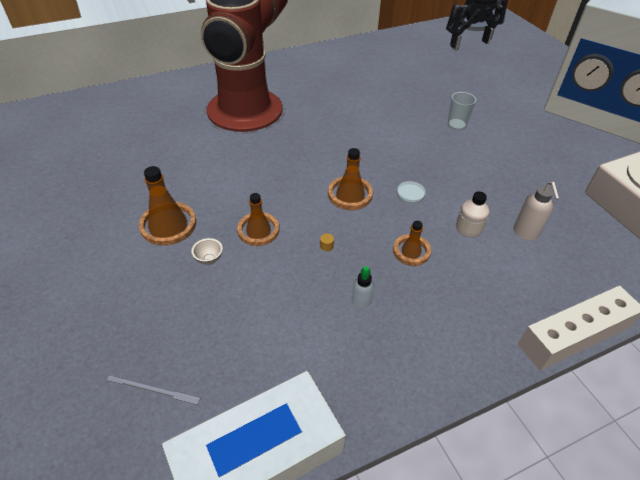

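All four flasks stand upright and centred in their own rings (top view, at about (255,191), (383,281), (270,290) and (469,328)). Both bottles are where they were and the gripper is clear.

```bash
python3 -c "
from station import ctrl, viewer, finish_job
print(finish_job())"
```

```text
the job is handed in; nothing more can be done
None
```

All four flasks are standing upright in the rings of their own sizes, each within about 4 mm of centre in the final camera check; both bottles look unmoved in the final pictures, and the job was handed in at about 30 s (no verdict was returned).

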